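# Swing a filter housing round its corner post and seat it on the camera port

### The job

Turn the blue filter housing a quarter turn counter-clockwise (seen from above) by pushing it round the fixed brass corner post, keeping it flat on the bench and bearing on the post as it swings. Then slide it along the fence until its window faces the white camera-port flange, press it firmly against the flange with about 12 N for about a second, and let go so that it stays flush in the corner against both fence and flange. Push gently, never harder than 30 N, and leave the vial, the lens cap and the steel valve block where they are.

Things in the scene. Friction and masses are not known exactly. Their poses are not given: they have to be found in the camera images.
- housing: Loose square filter housing, 100 x 100 x 45 mm high, 0.4 to 0.85 kg, blue, on top a grey plate and an orange patch; too wide to grip. Origin: centre of its underside. +x points out through the face with the brass-ringed window, beside the orange patch. It starts just short of the post, a quarter turn clockwise (within 0.15 rad) from its final yaw; seated, its axes are parallel to the dock's.
- window (a point): Centre of the window on the housing's +x face, 50 mm from the housing's axis and 22.5 mm above its underside.
- dock: Fixed docking station. Origin: on the bench at the brass post's axis; z up; x runs along the aluminium fence from post to flange. The fence, 25 mm high, spans x = 0 to 130 mm, its working face at y = -8 mm, level with the post's side; the housing belongs on its -y side. At the start the housing's origin lies at x = -105 to -73, y = -40 to -26 mm here, its window towards -y.
- seat (a point): Where the housing's origin must come, on the bench at x = 80, y = -58 mm in the dock's frame, axes as the dock's: there the housing touches fence and flange.
- post: The brass corner post: upright pin of 16 mm diameter, 40 mm high, at the dock's origin; rigid. Origin: on its axis at bench height. The housing is to be swung about it; pushed straight at its rear face while on the post it tends to wedge, so the push must come round with it. Sliding it takes 2 to 7 N.
- flange: The rigid white camera-port flange, 12 mm thick, 60 mm high, closing the fence's far end (axes as the dock's). Origin: on the bench at the dock's x = 130 mm, y = 0. Its working face is its x = 0 plane and spans y = -120 to +10 mm. Behind it a black bellows tube, 62 mm high, runs on to x = 155 mm.
- vial: Bystander: loose amber vial with green cap, 32 mm diameter, 60 mm high, standing behind the post. Origin: centre of its underside. Leave alone.
- lens_cap: Bystander: loose black lens cap, 52 mm diameter, 12 mm thick, lying behind the fence. Origin: centre of its underside. Leave alone.
- valve_block: Bystander: loose steel valve block, 35 x 50 x 40 mm high, standing behind the housing, on the +y side of the dock. Origin: centre of its underside. Leave alone.

How it is judged:
By the outcome, as a careful person would: the job done as asked, in the order asked, and still so for the second after the job is handed in, with the robot touching nothing.
It also fails if it takes over 72 s, if anything falls off the work surface, if the arm or the gripper's body presses on something with over 40 N, if the wrist force passes 120 N, or if a joint passes its speed limit or range.

### The arm

A 6-joint arm with a two-finger parallel gripper is mounted at the origin on the work surface. World frame = base frame: x ahead of the robot, y to its left, z up, the work surface at z = 0. Lengths are in m, angles in rad, forces in N, time in s.
With the tool pointing down it reaches from about 0.375 to 0.9 m from the base axis. Payload 3.1 kg.
Tool frame: the origin (TCP) lies between the finger pads; the fingertips stand 8 mm ahead of it and the grasp point (between the pads) lies 11 mm behind it; z points along the fingers, y is the line along which they close (so a half turn about z gives the same grasp; the last joint's range is limited). The gripper opens to 85 mm and grips with 20 to 120 N. Pads are 22 mm wide; open, the fingers measure 114 mm over their backs; the gripper's body (76 mm by 85 mm) begins 54 mm behind the grasp point. The pads swing forward as they close: fully open they stand 13 mm farther back than shut.
Start: joints at [1.032, 0.527, 1.433, -0, 1.181, -0.178], TCP at [0.221, 0.585, 0.239] pointing down, gripper open.
Joint ranges: [-3.08, 3.08], [-0.75, 2.2], [0.22, 2.44], [-1.43, 4.57], [0, 2.65], [-2.85, 2.85]. Speed limits (rad/s): [2.79, 2.79, 3.14, 3.14, 3.14, 3.14].

### API

Orientations are given as a unit quaternion [x, y, z, w].
In Python, from station import readout, cams, sign_off gives the robot as it stands.
- The arm moves only by the tool send_rows, never from a script. Its argument "commands" is text: rows parted by semicolons, each of 5 numbers parted by spaces: the finger opening in mm, from 0 to 85.4, then the shift along the tool's x, y, z each as a share of 0.02 m, from -1 to 1, then the turn about the tool's z as a share of 4 degrees, from -1 to 1. In form: grip dx dy dz spin; .... A call has 1 to 20 rows; each row shifts and turns the commanded pose from where the row before left it, along the tool's axes as they then stand; what a row does not reach is not made up. A row lasts 1/12 s, in which the tool goes at most 41.7 mm and 7.16 degrees, less where a joint would pass 70% of its speed; a pose out of reach is approached as far as the arm can. A call with a number of a shift or a turn outside -1 to 1 is refused whole. A call with a gripper value outside its range is refused whole. The fingers move at their own pace and stop on an object; "grip_force" is the grip in N (left out, the last holds). Time passes only in rows, so rows that do not move let the fingers close. It gives the time, the measured TCP pose, the force, the opening and the grip force at its end, in the units of the state.
- readout.sense(): the state, without advancing time (a new reading comes with each control period).
- cams.snapshot(name): name is "scene" or "top"; returns a dict with "pixels" (480x640x3 uint8, red, green, blue), "intrinsics" (3x3 intrinsics, pixels), "eye" and "rotation" of the camera in the world. Camera axes: x right, y down, z forward; pixel columns grow to the right and rows downward; lengths in m; the calibration is good to about 2 mm. A picture is of the moment at which its call begins. There is no depth.
- sign_off(): hands the job in; it is judged then, once.
The state is a dict: "t": time; "q": joint angles; "qd": joint speeds; "tau": joint torques, N m; "tcp_pos": TCP position; "tool_rot": TCP orientation; "force": force on the tool from outside, world axes, zero at the start; "ft_torque": the same for the moment, N m; "finger_gap": opening from 0.0 (shut) to 1.0 (fully open); "gripper_force": force on a finger pad.
Only numpy, scipy, OpenCV 4.12 (cv2) and the standard library are available. Lean on these libraries where they do the work, as an engineer would, in place of code of your own. Each camera call takes 0.05 s, during which the arm holds its last target. There are 200 camera calls.

## Working session

There is one attempt and no reset: what is moved stays moved. The work goes in short steps, Python scripts to look and compute and a tool call to move; the robot and the scene stay as the last step left them, time stands still between calls to the robot, and variables do not carry over. Pictures are saved under pics/ and viewed, at most 10 in all, crops included, and the job is handed in when it is done.

Besides the shell and the picture viewer there is one more tool, called after "Request:" as name(argument=value, ...) on one line, values as JSON. send_rows: Moves the arm, as the interface text tells. Its arguments: {"type":"object","properties":{"commands":{"type":"string"},"grip_force":{"type":"number"}},"required":["commands"]}

```bash
ls; mkdir -p pics
python3 - <<'E'
from station import readout,cams
import cv2
s=readout.sense()
print({k:s[k] for k in('t','tcp_pos','tool_rot','force','finger_gap')})
for n in('scene','top'):
    c=cams.snapshot(n);cv2.imwrite(f'pics/{n}0.png',c['pixels'][...,::-1]);print(n,c['intrinsics'],c['eye'],c['rotation'])
E
```

```text
pics
{'t': 0.0, 'tcp_pos': array([0.22024203, 0.58416064, 0.23831833]), 'tool_rot': array([ 1.79422833e-01,  9.83771440e-01, -1.02518400e-03, -3.85895465e-04]), 'force': array([-0.99879515, -0.14340064,  0.12769471]), 'finger_gap': 0.9970870880427862}
scene [[557.73375533   0.         313.65220924]
 [  0.         557.73375533 239.77504965]
 [  0.           0.           1.        ]] [1.01802887 0.20719013 0.6223591 ] [ 0.5632493   0.76165447 -0.2593647  -0.18804958]
top [[446.32040804   0.         311.94747148]
 [  0.         446.32040804 237.39448733]
 [  0.           0.           1.        ]] [0.52765177 0.05624667 0.68117494] [ 0.70608884 -0.70332449  0.06274139 -0.05326088]
```

View pics/top0.png

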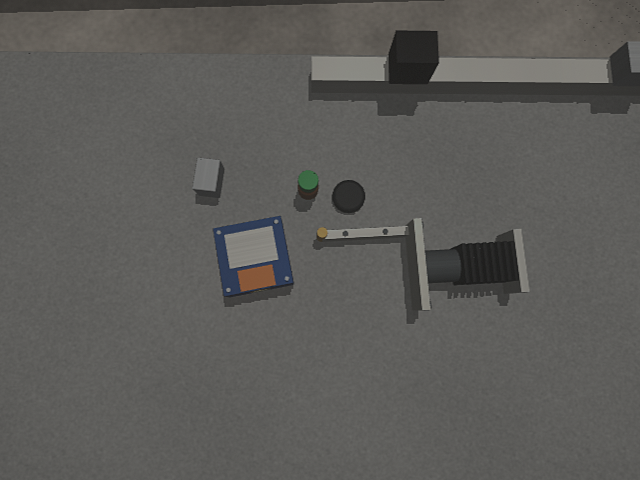

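View pics/scene0.png

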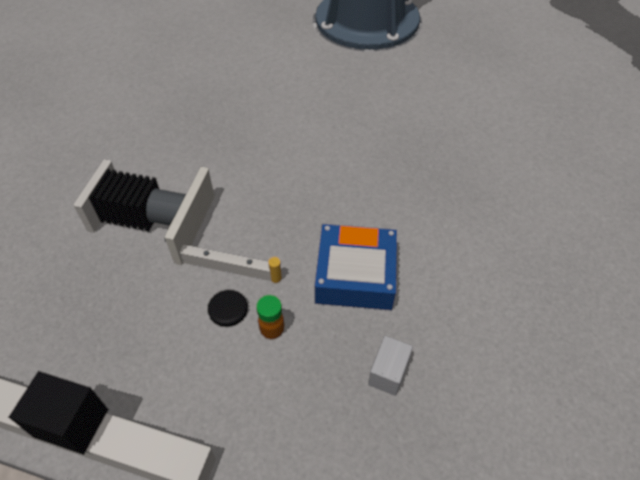

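Top view: housing centred near (253,257) with its orange window side facing down. The post is at (322,233), the fence runs right to the flange at (420,265), and the valve block (207,175), vial (308,181) and cap (348,196) lie behind. The scene view agrees.

```bash
cat > h.py <<'E'
import numpy as np,cv2,json,os
from scipy.spatial.transform import Rotation as R
from station import readout,cams
def ray(c,uv,z):
    uv=np.atleast_2d(np.float64(uv));K=c['intrinsics']
    d=np.c_[(uv-K[:2,2])/[K[0,0],K[1,1]],np.ones(len(uv))]@R.from_quat(c['rotation']).as_matrix().T
    return (c['eye']+d*((z-c['eye'][2])/d[:,2:]))[:,:2]
def mask(c,lo,hi):
    return cv2.inRange(cv2.cvtColor(c['pixels'],cv2.COLOR_RGB2HSV),lo,hi)
def big(m):
    cs,_=cv2.findContours(m,cv2.RETR_EXTERNAL,cv2.CHAIN_APPROX_NONE)
    return max(cs,key=cv2.contourArea)
def dock():
    return json.load(open('dock.json'))
def todock(p):
    D=dock();return (np.atleast_2d(p)-D['o'])@np.array([[np.cos(D['a']),-np.sin(D['a'])],[np.sin(D['a']),np.cos(D['a'])]])
def toworld(p):
    D=dock();return np.atleast_2d(p)@np.array([[np.cos(D['a']),np.sin(D['a'])],[-np.sin(D['a']),np.cos(D['a'])]])+D['o']
def housing(name='top'):
    """centre, yaw from orange patch direction, via the top face at z=.045"""
    c=cams.snapshot(name)
    b=big(mask(c,(105,120,75),(125,255,255)))
    w=(ray(c,b[:,0],.045)*1000).astype(np.float32)
    r=cv2.minAreaRect(w);ctr=np.array(r[0])/1000
    o=big(mask(c,(5,150,80),(17,255,255)))
    oc=ray(c,o[:,0].mean(0),.045)[0]
    v=oc-ctr;a0=np.arctan2(v[1],v[0]);a=np.radians(r[2]);a+=np.round((a0-a)/(np.pi/2))*np.pi/2
    return ctr,a,r[1],a0
E
python3 - <<'E'
from h import *
for n in('top','scene'):
    c=cams.snapshot(n)
    p=mask(c,(15,100,90),(28,255,255))
    k=big(p);print(n,'post px',cv2.boundingRect(k))
    hsv=cv2.cvtColor(c['pixels'],cv2.COLOR_RGB2HSV)
    print('housing',housing(n))
    if n=='top':
        print('post',ray(c,k[:,0].mean(0),.04))
        wm=mask(c,(0,0,125),(180,40,255));wm[:, :328]=0;wm[:,440:]=0;wm[:210]=0;wm[320:]=0
        cs,_=cv2.findContours(wm,cv2.RETR_EXTERNAL,cv2.CHAIN_APPROX_NONE)
        for k in cs:
            if len(k)>30: print(cv2.boundingRect(k),cv2.minAreaRect(k),cv2.approxPolyDP(k,3,True)[:,0].tolist())
        print('blueV',hsv[[222,240,286,293],[240,220,250,240]])
cv2.imwrite('pics/crop1.png',cv2.resize(cams.snapshot('top')['pixels'][130:330,190:450,::-1],None,fx=3,fy=3,interpolation=cv2.INTER_CUBIC))
E
```

```text
top post px (317, 227, 10, 11)
housing (array([0.57747845, 0.12539113]), np.float64(1.8321664962501094), (39.07582473754883, 73.37699127197266), np.float64(1.5434839034889176))
post [[0.64183308 0.03337854]]
(328, 226, 79, 13) ((366.99859619140625, 231.97373962402344), (8.567090034484863, 78.52289581298828), 86.98721313476562) [[406, 226], [328, 230], [328, 238], [403, 234]]
(414, 218, 16, 92) ((421.5231628417969, 263.5950012207031), (91.8309097290039, 7.063916206359863), 84.44703674316406) [[416, 218], [422, 305], [429, 309], [421, 223]]
blueV [[ 20  15 101]
 [110 114  85]
 [ 12 148 134]
 [120  34  45]]
scene post px (341, 227, 36, 18)
housing (array([0.6102135 , 0.13528822]), np.float64(-2.9487175559223324), (101.94205474853516, 98.21349334716797), np.float64(-2.940567068905822))
```

View pics/crop1.png

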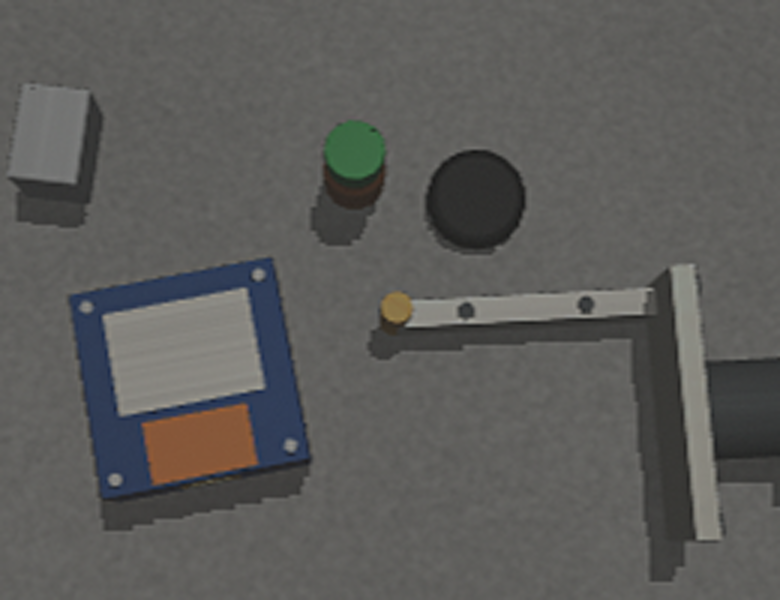

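```bash
sed -i 's/(105,120,75),(125,255,255)/(105,95,64),(125,255,255)/' h.py; sed -i 's/    b=big(mask(c,(105,95,64),(125,255,255)))/    b=np.vstack([k for k in cv2.findContours(mask(c,(105,95,64),(125,255,255)),cv2.RETR_EXTERNAL,cv2.CHAIN_APPROX_NONE)[0] if len(k)>15])/' h.py
python3 - <<'E'
from h import *
c=cams.snapshot('top')
g=cv2.cvtColor(c['pixels'],cv2.COLOR_RGB2GRAY)
p=ray(c,[[321.8,232.3]],.04)[0]
def edge(pts,z):
    w=ray(c,pts,z);vx,vy,x,y=cv2.fitLine(np.float32(w),cv2.DIST_L2,0,.01,.01).ravel();return np.arctan2(vy,vx),w
# fence -y edge: per column lower edge ; flange left edge per row
f=[];f2=[]
for u in range(335,402,3):
    col=g[222:246,u].astype(int);i=np.diff(col);f.append((u,222.5+i.argmin()));f2.append((u,222.5+i.argmax()))
l=[]
for v in range(226,302,3):
    r=g[v,405:424].astype(int);l.append((405.5+np.diff(r).argmax(),v))
a1,w1=edge(f,.025);a2,w2=edge(f2,.025);a3,w3=edge(l,.06)
print('post',p,'angles deg',np.degrees([a1,a2,a3]))
a=[x for x in(a1,a1+np.pi) if abs(((x+np.pi/2+np.pi)%(2*np.pi))-np.pi)<1][0]
a3m=a3%np.pi-np.pi/2
print(a,a3m)
json.dump({'o':p.tolist(),'a':float(a)},open('dock.json','w'))
print('fence y',todock(w1)[:,1].mean()*1e3,todock(w2)[:,1].mean()*1e3,'flange x',todock(w3)[::8]*1e3)
for n in('top','scene'):
    x,y,s,a0=housing(n);print(n,todock(x)*1e3,np.degrees(y-a),s,np.degrees(a0-a))
for u,z in(((308,180),.06),((348,195),.012),((207,173),.04)): print(todock(ray(c,u,z))*1e3)
c=cams.snapshot('scene');print('post scene',ray(c,[[275,262]],.04))
E
```

```text
post [0.64154703 0.03341006] angles deg [-86.619194 -89.613556   3.418551]
-1.5117903 -1.5111314
fence y -7.112646195812302 0.8659385405571145 flange x [[ 129.8277449    -1.43595286]
 [ 129.43429186  -35.88263653]
 [ 130.44679776  -69.8030579 ]
 [ 130.05479015 -103.05900214]]
top [[-101.57500069  -28.48985034]] -82.0071299837256 (98.77298736572266, 98.77742767333984) -82.99325643608844
scene [[-104.94900929  -16.14041928]] -82.08257229787355 (121.59852600097656, 98.79608917236328) -81.74671548948668
[[-16.21437907  73.98865302]]
[[45.25216597 61.18615132]]
[[-165.17692843   98.57307625]]
post scene [[0.64244141 0.03624176]]
```

```bash
cat >> h.py <<'E'
def tool():
    s=readout.sense();M=R.from_quat(s['tool_rot']).as_matrix()
    push=np.degrees(np.arctan2(-M[1,0],-M[0,0])-dock()['a'])  # dock angle of tool -x
    f=todock(np.array(s['force'][:2])+dock()['o'])[0]
    return s['t'],todock(s['tcp_pos'][:2])[0]*1e3,s['tcp_pos'][2]*1e3,(push+180)%360-180,f,s['force'][2]
def go(x,y,z,phi,n):
    """equal rows: spin first, then shift in the tool axes as then standing (sum in mm and share per row)"""
    t,p,zz,ph,f,_=tool();spin=-((phi-ph+180)%360-180)
    d=np.array([x,y])-p;a=np.radians(phi)
    ux=-np.array([np.cos(a),np.sin(a)]);uy=np.array([ux[1],-ux[0]])
    m=np.array([d@ux,d@uy,zz-z])
    print('spin deg',spin.round(2),'units',(spin/4).round(2),'| shift mm',m.round(1),'share/row n=%d'%n,(m/20/n).round(3))
def show():
    t,p,z,ph,f,fz=tool();print('t %.2f tcp dock %s z %.1f push dir %.1f force dock %s fz %.1f'%(t,p.round(1),z,ph,f.round(1),fz))
def hs():
    x,y,s,a0=housing();D=dock();print('housing',(todock(x)*1e3).round(1),'yaw',round(np.degrees(y-D['a']),1),np.round(s,1))
E
python3 - <<'E'
from h import *
show();hs();go(-176.7,-39,238,8,25)
E
```

```text
t 0.55 tcp dock [-575.2 -387.7] z 239.3 push dir 65.9 force dock [-0.1  0. ] fz 0.2
housing [[-101.6  -28.5]] yaw -82.1 [98.8 98.8]
spin deg 57.95 units 14.49 | shift mm [-443.2  289.8    1.3] share/row n=25 [-0.886  0.58   0.003]
```

Request:
send_rows(commands="50 0 0 0 1;50 0 0 0 1;50 0 0 0 1;50 0 0 0 1;50 0 0 0 1;50 0 0 0 1;50 0 0 0 1;50 0 0 0 1;50 0 0 0 1;50 0 0 0 1;50 0 0 0 1;50 0 0 0 1;50 0 0 0 1;50 0 0 0 1;50 0 0 0 0.5")

```text
t: 1.85
tcp_pos: [0.2206, 0.5848, 0.2394]
tool_rot: [0.635, 0.773, 0.0, -0.0]
force: [0.8, 0.3, 0.7]
finger_gap: 0.584
gripper_force: 0.0
```

Request:
send_rows(commands="50 -0.88 0.58 0 0;50 -0.88 0.58 0 0;50 -0.88 0.58 0 0;50 -0.88 0.58 0 0;50 -0.88 0.58 0 0;50 -0.88 0.58 0 0;50 -0.88 0.58 0 0;50 -0.88 0.58 0 0;50 -0.88 0.58 0 0;50 -0.88 0.58 0 0;50 -0.88 0.58 0 0;50 -0.88 0.58 0 0;50 -0.88 0.58 0 0;50 -0.88 0.58 0 0;50 -0.88 0.58 0 0;50 -0.88 0.58 0 0;50 -0.88 0.58 0 0;50 -0.88 0.58 0 0;50 -0.88 0.58 0 0;50 -0.88 0.58 0 0")

```text
t: 3.52
tcp_pos: [0.5179, 0.2844, 0.2394]
tool_rot: [0.634, 0.773, 0.0, 0.0]
force: [-0.3, 0.8, -0.3]
finger_gap: 0.584
gripper_force: 0.0
```

Request:
send_rows(commands="50 -0.88 0.58 0 0;50 -0.88 0.58 0 0;50 -0.88 0.58 0 0;50 -0.88 0.58 0 0;50 -0.88 0.58 0 0;50 0 0 0 0;50 0 0 0 0")

```text
t: 4.1
tcp_pos: [0.5919, 0.2095, 0.2391]
tool_rot: [0.635, 0.773, 0.0, -0.0]
force: [-0.4, 0.5, 0.4]
finger_gap: 0.588
gripper_force: 0.0
```

Run:
```python
from h import *
show();go(-176.7,-39,20,8,12)
cv2.imwrite('pics/s2.png',cams.snapshot('scene')['pixels'][...,::-1])
```

```text
t 4.10 tcp dock [-178.7  -39.2] z 239.1 push dir 7.8 force dock [-0.5 -0.4] fz 0.4
spin deg -0.17 units -0.04 | shift mm [-2.000e+00 -1.000e-01  2.191e+02] share/row n=12 [-0.008 -0.     0.913]
```

View pics/s2.png

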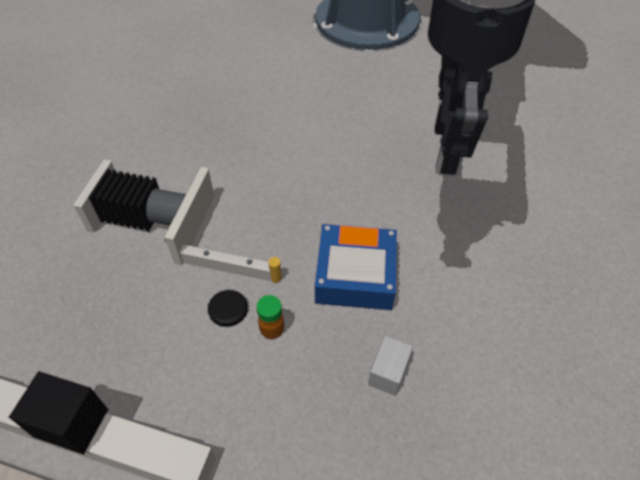

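The hand is open about 50 mm at (460,110), above the free area right of the housing (357,265), and nothing has moved yet. Next I lower it and push towards the post.

Request:
send_rows(commands="50 0 0 0.9 0;50 0 0 0.9 0;50 0 0 0.9 0;50 0 0 0.9 0;50 0 0 0.9 0;50 0 0 0.9 0;50 0 0 0.9 0;50 0 0 0.9 0;50 0 0 0.9 0;50 0 0 0.9 0;50 0 0 0.9 0;50 0 0 0.6 0;50 0 0 0.4 0;50 0 0 0 0;50 0 0 0 0")

```text
t: 5.4
tcp_pos: [0.5912, 0.2107, 0.0214]
tool_rot: [0.634, 0.774, -0.0, -0.0]
force: [0.1, -0.6, 0.4]
finger_gap: 0.584
gripper_force: 0.0
```

Request:
send_rows(commands="50 -0.15 0 0 0;50 -0.15 0 0 0;50 -0.15 0 0 0;50 -0.15 0 0 0;50 -0.15 0 0 0;50 -0.15 0 0 0;50 -0.15 0 0 0;50 -0.15 0 0 0;50 -0.15 0 0 0;50 -0.15 0 0 0;50 -0.15 0 0 0;50 -0.15 0 0 0;50 -0.15 0 0 0;50 0 0 0 0;50 0 0 0 0")

```text
t: 6.65
tcp_pos: [0.5991, 0.1712, 0.0211]
tool_rot: [0.634, 0.773, -0.0, 0.0]
force: [0.5, 0.0, -0.3]
finger_gap: 0.585
gripper_force: 0.2
```

Run:
```python
from h import *
show();hs()
```

```text
t 6.65 tcp dock [-140.   -34.2] z 21.1 push dir 8.0 force dock [0.  0.5] fz -0.3
housing [[-79.1 -25.6]] yaw -81.9 [99.  98.1]
```

Request:
send_rows(commands="50 -0.1 0 0 0;50 -0.1 0 0 0;50 -0.1 0 0 0;50 -0.1 0 0 0;50 -0.1 0 0 0;50 -0.1 0 0 0;50 -0.1 0 0 0;50 -0.1 0 0 0;50 -0.1 0 0 0;50 -0.1 0 0 0")

```text
t: 7.53
tcp_pos: [0.603, 0.1522, 0.0213]
tool_rot: [0.634, 0.773, -0.0, -0.0]
force: [-0.1, 1.9, -3.0]
finger_gap: 0.584
gripper_force: 1.0
```

Run:
```python
from h import *
show();hs()
```

```text
t 7.53 tcp dock [-120.9  -31.5] z 21.3 push dir 7.9 force dock [-1.9  0. ] fz -3.0
housing [[-53.9 -22. ]] yaw -82.1 [99.1 85.6]
```

Request:
send_rows(commands="50 -0.05 0 0 0;50 -0.05 0 0 0;50 -0.05 0 0 0;50 0 0 0 0;50 0.2 0 0 0;50 0.2 0 0 0;0 0 0 0 0;0 0 -0.4 0 0;0 0 -0.4 0 0;0 0 -0.4 0 0;0 0 -0.4 0 0;0 0 0 0 0;0 0 0 0 0")

```text
t: 8.67
tcp_pos: [0.5698, 0.1509, 0.0213]
tool_rot: [0.634, 0.773, -0.0, -0.0]
force: [0.0, 0.1, 0.1]
finger_gap: 0.004
gripper_force: 0.0
```

Run:
```python
from h import *
show();hs()
cv2.imwrite('pics/t3.png',cv2.resize(cams.snapshot('top')['pixels'][130:330,190:450,::-1],None,fx=3,fy=3))
```

```text
t 8.67 tcp dock [-121.5  -64.7] z 21.3 push dir 7.9 force dock [-0.1  0.1] fz 0.1
housing [[-47.5 -21. ]] yaw 277.9 [99.  78.8]
```

View pics/t3.png

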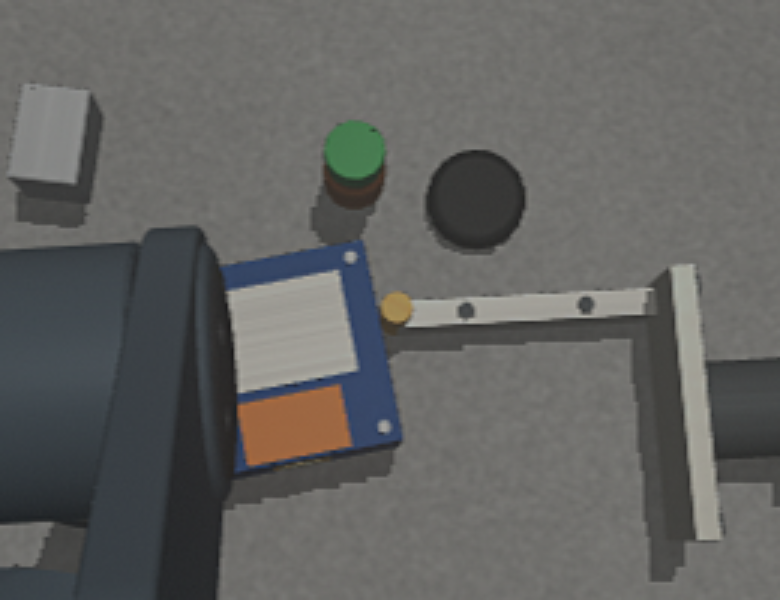

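Housing's right face is next to the post (397,308 in the crop), gap about 2 mm or less, and it kept its yaw. I now swing it by orbiting the closed fingers about the post.

Request:
send_rows(commands="0 -0.1 0 0 0;0 -0.1 0 0 0;0 -0.1 0 0 0;0 -0.1 0 0 0;0 -0.06 0 0 0;0 -0.06 0 0 0;0 -0.067 -0.165 0 -0.4;0 -0.067 -0.165 0 -0.4;0 -0.067 -0.165 0 -0.4;0 -0.067 -0.165 0 -0.4;0 -0.067 -0.165 0 -0.4;0 -0.067 -0.165 0 -0.4;0 -0.067 -0.165 0 -0.4;0 -0.067 -0.165 0 -0.4;0 -0.067 -0.165 0 -0.4;0 -0.067 -0.165 0 -0.4")

```text
t: 10.1
tcp_pos: [0.546, 0.1178, 0.0214]
tool_rot: [0.519, 0.855, 0.0, 0.0]
force: [-0.0, 1.8, 0.2]
finger_gap: 0.004
gripper_force: 0.8
```

```bash
cat >> h.py <<'E'
def swing():
    show();hs();t,p,z,ph,f,_=tool();a=np.radians(ph);n=np.array([np.cos(a),np.sin(a)]);e=np.array([n[1],-n[0]])
    print('p.n %.1f p.e %.1f  force n %.1f e %.1f'%(p@n,p@e,f@n,f@e))
E
python3 -c "
from h import *
swing()"
```

```text
t 10.10 tcp dock [-89.9 -90.4] z 21.4 push dir 24.0 force dock [-1.8  0.1] fz 0.2
housing [[-49.3 -29.6]] yaw -65.2 [99.3 98.3]
p.n -118.8 p.e 46.8  force n -0.5 e 0.7
```

Request:
send_rows(commands="0 -0.067 -0.165 0 -0.4;0 -0.067 -0.165 0 -0.4;0 -0.067 -0.165 0 -0.4;0 -0.067 -0.165 0 -0.4;0 -0.067 -0.165 0 -0.4;0 -0.067 -0.165 0 -0.4;0 -0.067 -0.165 0 -0.4;0 -0.067 -0.165 0 -0.4")

```text
t: 10.82
tcp_pos: [0.5294, 0.0945, 0.0213]
tool_rot: [0.421, 0.907, 0.0, 0.0]
force: [0.4, 2.6, -0.0]
finger_gap: -0.002
gripper_force: 0.8
```

```bash
sed -i "s/    x,y,s,a0=housing();D=dock();print(/    x,y,s,a0=housing();D=dock();b=y-D['a']+np.pi\/2;c=todock(x)[0]*1e3;print('c.n %.1f c.e %.1f'%(c@[np.cos(b),np.sin(b)],c@[np.sin(b),-np.cos(b)]),/" h.py
python3 -c "
from h import *
swing()"
```

```text
t 10.82 tcp dock [ -67.6 -108.3] z 21.3 push dir 36.8 force dock [-2.6  0.5] fz -0.0
c.n -57.2 c.e 2.2 housing [[-44.2 -36.3]] yaw -52.8 [98.9 98.8]
p.n -118.9 p.e 46.9  force n -0.2 e 0.3
```

Request:
send_rows(commands="0 0.2 0 0 0;0 0 0.25 0 0;0 0 0.25 0 0;0 -0.1 0 0 0;0 -0.1 0 0 0;0 -0.054 -0.148 0 -0.4;0 -0.054 -0.148 0 -0.4;0 -0.054 -0.148 0 -0.4;0 -0.054 -0.148 0 -0.4;0 -0.053 -0.148 0 -0.4;0 -0.053 -0.148 0 -0.4;0 -0.053 -0.148 0 -0.4;0 -0.053 -0.148 0 -0.4;0 -0.052 -0.148 0 -0.4;0 -0.052 -0.148 0 -0.4")

```text
t: 12.12
tcp_pos: [0.5239, 0.0723, 0.0213]
tool_rot: [0.291, 0.957, 0.0, -0.001]
force: [-2.3, 2.4, 1.1]
finger_gap: -0.0
gripper_force: 1.3
```

```bash
python3 -c "
from h import *
swing()"
```

```text
t 12.12 tcp dock [ -45.8 -115.1] z 21.3 push dir 52.8 force dock [-2.5 -2.2] fz 1.1
c.n -49.7 c.e -0.1 housing [[-30.1 -39.6]] yaw -37.2 [98.4 83.3]
p.n -119.3 p.e 33.6  force n -2.1 e -0.4
```

Request:
send_rows(commands="0 -0.047 -0.153 0 -0.4;0 -0.047 -0.153 0 -0.4;0 -0.047 -0.153 0 -0.4;0 -0.047 -0.153 0 -0.4;0 -0.047 -0.153 0 -0.4;0 -0.047 -0.153 0 -0.4;0 -0.047 -0.153 0 -0.4;0 -0.047 -0.153 0 -0.4;0 -0.047 -0.153 0 -0.4;0 -0.047 -0.153 0 -0.4;0 -0.047 -0.153 0 -0.4;0 -0.047 -0.153 0 -0.4;0 -0.047 -0.153 0 -0.4;0 -0.047 -0.153 0 -0.4")

```text
t: 13.33
tcp_pos: [0.5186, 0.028, 0.0211]
tool_rot: [0.1, 0.995, 0.0, -0.002]
force: [-0.9, 2.0, 0.8]
finger_gap: -0.002
gripper_force: 1.2
```

```bash
python3 -c "
from h import *
swing()
cv2.imwrite('pics/t4.png',cv2.resize(cams.snapshot('top')['pixels'][130:330,190:450,::-1],None,fx=3,fy=3))
"
```

```text
t 13.33 tcp dock [  -1.9 -123.1] z 21.1 push dir 75.2 force dock [-2.1 -0.8] fz 0.8
c.n -35.5 c.e -3.0 housing [[-12.1 -33.6]] yaw -15.0 [98.1 55.2]
p.n -119.3 p.e 30.1  force n -2.6 e 0.2
```

View pics/t4.png

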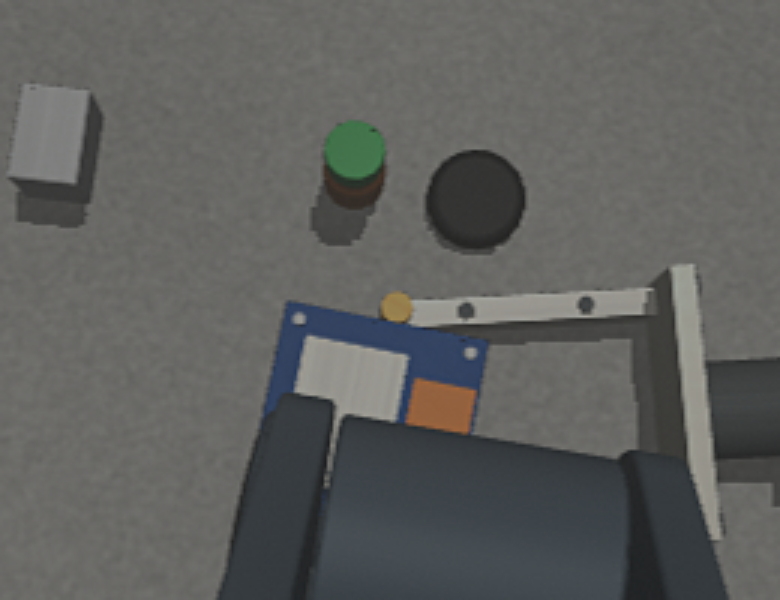

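Housing bears on the post at (397,308) with about 15° of the swing left, and the bystanders are unmoved.

Request:
send_rows(commands="0 -0.045 -0.153 0 -0.4;0 -0.045 -0.153 0 -0.4;0 -0.045 -0.153 0 -0.4;0 -0.045 -0.153 0 -0.4;0 -0.045 -0.153 0 -0.4;0 -0.045 -0.153 0 -0.4;0 -0.022 -0.076 0 -0.2;0 -0.022 -0.076 0 -0.2;0 -0.022 -0.076 0 -0.2;0 -0.022 -0.076 0 -0.2;0 -0.022 -0.076 0 -0.2;0 -0.022 -0.076 0 -0.2;0 0 0 0 0")

```text
t: 14.52
tcp_pos: [0.5237, -0.0002, 0.0211]
tool_rot: [-0.026, 1.0, 0.0, -0.002]
force: [-5.6, -1.0, 2.7]
finger_gap: 0.001
gripper_force: 2.8
```

```bash
python3 -c "
from h import *
swing()
"
```

```text
t 14.52 tcp dock [  26.6 -119.6] z 21.1 push dir 89.6 force dock [ 0.6 -5.6] fz 2.7
c.n -57.5 c.e -4.9 housing [[ -5.3 -57.4]] yaw -0.5 [99.  98.6]
p.n -119.4 p.e 27.5  force n -5.9 e 0.8
```

Request:
send_rows(commands="0 0.5 0 0 0;0 0.9 0 0 0;0 0.5 0 0 1;0 0 0 0 1;0 0 0 0 1;0 0 0 0 1;0 0 0 0 1;0 0 0 0 1;0 0 0 0 1;0 0 0 0 1;0 0 0 0 1;0 0 0 0 1;0 0 0 0 1;0 0 0 0 1;0 0 0 0 1;0 0 0 0 1;0 0 0 0 1;0 0 0 0 1;0 0 0 0 1;0 0 0 0 1")

```text
t: 16.23
tcp_pos: [0.4901, -0.0029, 0.0215]
tool_rot: [0.568, 0.823, 0.001, 0.003]
force: [0.3, 1.0, 0.0]
finger_gap: 0.004
gripper_force: 0.0
```

Request:
send_rows(commands="0 0 0 0 1;0 0 0 0 1;0 0 0 0 1;0 0 0 0 1;0 0 0 0 0.4;0 0 0 0 0;0 0 0 0 0")

```text
t: 16.82
tcp_pos: [0.4892, -0.0026, 0.0215]
tool_rot: [0.686, 0.728, 0.001, 0.001]
force: [0.4, 0.5, 0.3]
finger_gap: 0.001
gripper_force: 0.0
```

```bash
python3 -c "
from h import *
show();hs();go(-100,-160,21,0,7);go(-100,-60,21,0,7)
"
```

```text
t 16.82 tcp dock [  27.  -154.2] z 21.5 push dir -0.0 force dock [-0.5  0.4] fz 0.3
c.n -57.6 c.e -4.6 housing [[ -5.3 -57.5]] yaw -0.7 [99.2 98.2]
spin deg -0.02 units -0.0 | shift mm [126.9  -5.5   0.4] share/row n=7 [ 0.906 -0.039  0.003]
spin deg -0.02 units -0.0 | shift mm [126.9  94.5   0.4] share/row n=7 [0.906 0.675 0.003]
```

Request:
send_rows(commands="0 0.9 0 0 0;0 0.9 0 0 0;0 0.9 0 0 0;0 0.9 0 0 0;0 0.9 0 0 0;0 0.9 0 0 0;0 0.9 0 0 0;50 0 0.68 0 0;50 0 0.68 0 0;50 0 0.68 0 0;50 0 0.68 0 0;50 0 0.68 0 0;50 0 0.68 0 0;50 0 0.68 0 0;50 0 0 0 0;50 0 0 0 0;50 0 0 0 0")

```text
t: 18.28
tcp_pos: [0.574, 0.1291, 0.0211]
tool_rot: [0.686, 0.727, -0.001, -0.001]
force: [1.0, 0.3, -0.4]
finger_gap: 0.586
gripper_force: 0.0
```

Request:
send_rows(commands="50 -0.3 0 0 0;50 -0.3 0 0 0;50 -0.3 0 0 0;50 -0.3 0 0 0;50 -0.3 0 0 0;50 -0.12 0 0 0;50 -0.12 0 0 0;50 -0.12 0 0 0;50 -0.12 0 0 0;50 -0.12 0 0 0;50 -0.12 0 0 0;50 -0.12 0 0 0;50 -0.12 0 0 0;50 -0.12 0 0 0;50 -0.12 0 0 0;50 -0.12 0 0 0;50 -0.12 0 0 0;50 -0.12 0 0 0;50 -0.12 0 0 0;50 -0.12 0 0 0")

```text
t: 19.95
tcp_pos: [0.5786, 0.0632, 0.0213]
tool_rot: [0.686, 0.727, -0.0, -0.0]
force: [-2.4, 4.5, 2.5]
finger_gap: 0.587
gripper_force: 2.4
```

```bash
python3 -c "
from h import *
show();hs()
"
```

```text
t 19.95 tcp dock [-33.5 -61. ] z 21.3 push dir -0.0 force dock [-4.6 -2.2] fz 2.5Traceback (most recent call last):
  File "<string>", line 3, in <module>
    show();hs()
           ~~^^
  File "h.py", line 44, in hs
    x,y,s,a0=housing();D=dock();b=y-D['a']+np.pi/2;c=todock(x)[0]*1e3;print('c.n %.1f c.e %.1f'%(c@[np.cos(b),np.sin(b)],c@[np.sin(b),-np.cos(b)]),'housing',(todock(x)*1e3).round(1),'yaw',round(np.degrees(y-D['a']),1),np.round(s,1))
             ~~~~~~~^^
  File "h.py", line 25, in housing
    o=big(mask(c,(5,150,80),(17,255,255)))
  File "h.py", line 12, in big
    return max(cs,key=cv2.contourArea)
ValueError: max() iterable argument is empty
```

Request:
send_rows(commands="50 -0.12 0 0 0;50 -0.12 0 0 0;50 -0.12 0 0 0;50 -0.12 0 0 0;50 -0.12 0 0 0;50 -0.12 0 0 0;50 -0.12 0 0 0;50 -0.12 0 0 0;50 -0.12 0 0 0;50 -0.12 0 0 0;50 -0.12 0 0 0;50 -0.12 0 0 0;50 -0.12 0 0 0;50 -0.12 0 0 0;50 -0.12 0 0 0;50 -0.12 0 0 0;50 -0.12 0 0 0;50 -0.12 0 0 0;50 -0.12 0 0 0")

```text
t: 21.58
tcp_pos: [0.5814, 0.0177, 0.0213]
tool_rot: [0.686, 0.727, -0.0, -0.0]
force: [-1.8, 4.5, 2.4]
finger_gap: 0.591
gripper_force: 2.4
```

```bash
python3 -c "
from h import *
show()
cv2.imwrite('pics/s5.png',cv2.resize(cams.snapshot('scene')['pixels'][120:360,40:440,::-1],None,fx=2,fy=2))
"
```

```text
t 21.58 tcp dock [ 12.2 -61. ] z 21.3 push dir -0.0 force dock [-4.6 -1.5] fz 2.4
```

View pics/s5.png

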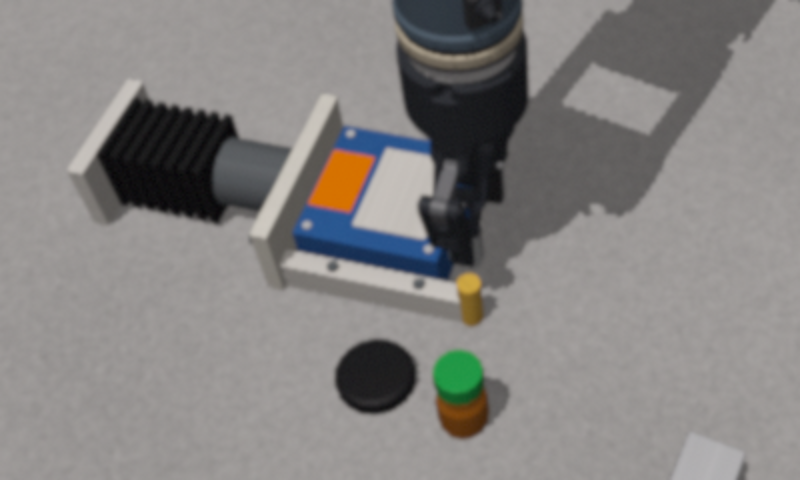

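Housing lies square along the fence, its window side (orange, 340,180) a few mm from the flange. I close the gap slowly.

Request:
send_rows(commands="50 -0.05 0 0 0;50 -0.05 0 0 0;50 -0.05 0 0 0;50 -0.05 0 0 0;50 -0.05 0 0 0")

```text
t: 22.05
tcp_pos: [0.5817, 0.0128, 0.0213]
tool_rot: [0.686, 0.727, -0.0, -0.0]
force: [-1.5, 4.4, 1.9]
finger_gap: 0.586
gripper_force: 2.4
```

Request:
send_rows(commands="50 -0.03 0 0 0;50 -0.03 0 0 0")

```text
t: 22.22
tcp_pos: [0.5818, 0.0116, 0.0213]
tool_rot: [0.686, 0.727, -0.0, -0.0]
force: [-2.4, 4.3, 2.0]
finger_gap: 0.587
gripper_force: 2.4
```

Request:
send_rows(commands="50 -0.03 0 0 0;50 0 0 0 0")

```text
t: 22.38
tcp_pos: [0.5818, 0.0112, 0.0212]
tool_rot: [0.686, 0.727, -0.0, -0.0]
force: [-1.3, 5.8, 2.4]
finger_gap: 0.588
gripper_force: 2.6
```

Request:
send_rows(commands="50 -0.025 0 0 0;50 0 0 0 0")

```text
t: 22.55
tcp_pos: [0.5818, 0.0112, 0.0213]
tool_rot: [0.686, 0.727, 0.0, -0.001]
force: [-1.8, 7.3, 3.5]
finger_gap: 0.588
gripper_force: 3.5
```

Request:
send_rows(commands="50 -0.025 0 0 0;50 0 0 0 0")

```text
t: 22.72
tcp_pos: [0.5818, 0.0112, 0.0213]
tool_rot: [0.686, 0.727, 0.0, -0.001]
force: [0.0, 8.2, 2.4]
finger_gap: 0.584
gripper_force: 4.3
```

Request:
send_rows(commands="50 0.3 0 0 0;50 0.6 0 0 0;50 0.8 0 0 0;0 0 -0.8 0 0;0 0 -0.8 0 0;0 0 -0.8 0 0;0 0 -0.8 0 0;0 0 -0.8 0 0;0 0 -0.8 0 0;0 0 0 0 0;0 0 0 0 0")

```text
t: 23.63
tcp_pos: [0.4849, 0.0382, 0.0214]
tool_rot: [0.686, 0.727, 0.0, 0.001]
force: [1.1, -0.3, 0.1]
finger_gap: -0.0
gripper_force: 0.0
```

Request:
send_rows(commands="0 0 0 0 -1;0 0 0 0 -1;0 0 0 0 -1;0 0 0 0 -1;0 0 0 0 -1;0 0 0 0 -1;0 0 0 0 -1;0 0 0 0 -1;0 0 0 0 -1;0 0 0 0 -1;0 0 0 0 -1;0 0 0 0 -1;0 0 0 0 -1;0 0 0 0 -1;0 0 0 0 -1;0 0 0 0 -1;0 0 0 0 -1;0 0 0 0 -1;0 0 0 0 -1;0 0 0 0 -1")

```text
t: 25.3
tcp_pos: [0.4873, 0.038, 0.0214]
tool_rot: [0.056, 0.998, -0.0, 0.002]
force: [0.2, 0.1, 0.6]
finger_gap: 0.002
gripper_force: 0.0
```

Request:
send_rows(commands="0 0 0 0 -1;0 0 0 0 -1;0 0 0 0 -0.5;0 0 0 0 0;0 0 0 0 0")

```text
t: 25.72
tcp_pos: [0.4864, 0.0381, 0.0214]
tool_rot: [-0.029, 1.0, -0.0, 0.001]
force: [0.2, -0.2, 0.2]
finger_gap: 0.001
gripper_force: 0.0
```

```bash
python3 -c "
from h import *
show();hs();go(80,-135,21,90,6)
"
```

```text
t 25.72 tcp dock [ -13.8 -154.6] z 21.4 push dir 89.9 force dock [0.3 0.2] fz 0.2
c.n -57.6 c.e 79.4 housing [[ 79.5 -57.5]] yaw 0.0 [98.9 98.8]
spin deg -0.09 units -0.02 | shift mm [-20.1 -93.9   0.4] share/row n=6 [-0.167 -0.782  0.003]
```

Request:
send_rows(commands="0 -0.16 -0.78 0 0;0 -0.16 -0.78 0 0;0 -0.16 -0.78 0 0;0 -0.16 -0.78 0 0;0 -0.16 -0.78 0 0;0 -0.16 -0.78 0 0;0 -0.15 0 0 0;0 -0.15 0 0 0;0 -0.15 0 0 0;0 -0.1 0 0 0;0 -0.05 0 0 0;0 -0.05 0 0 0;0 -0.03 0 0 0;0 -0.03 0 0 0;0 0 0 0 0")

```text
t: 27.02
tcp_pos: [0.5232, -0.053, 0.0213]
tool_rot: [-0.029, 1.0, 0.0, -0.0]
force: [-0.5, 0.7, 0.7]
finger_gap: -0.001
gripper_force: 0.0
```

Request:
send_rows(commands="0 -0.04 0 0 0;0 -0.04 0 0 0;0 0 0 0 0")

```text
t: 27.27
tcp_pos: [0.525, -0.0532, 0.0213]
tool_rot: [-0.029, 1.0, -0.0, 0.0]
force: [0.2, -0.9, -0.2]
finger_gap: 0.0
gripper_force: 0.0
```

Request:
send_rows(commands="0 -0.05 0 0 0;0 -0.05 0 0 0;0 0 0 0 0")

```text
t: 27.52
tcp_pos: [0.527, -0.0531, 0.0213]
tool_rot: [-0.029, 1.0, -0.0, 0.0]
force: [-0.2, -0.1, -0.4]
finger_gap: -0.001
gripper_force: 0.0
```

Request:
send_rows(commands="0 -0.05 0 0 0;0 -0.05 0 0 0;0 0 0 0 0")

```text
t: 27.77
tcp_pos: [0.527, -0.0527, 0.0211]
tool_rot: [-0.029, 1.0, 0.0, -0.002]
force: [-4.5, -2.0, 2.2]
finger_gap: -0.0
gripper_force: 2.3
```

Request:
send_rows(commands="0 -0.05 0 0 0;0 -0.05 0 0 0;0 0 0 0 0;0 0 0 0 0")

```text
t: 28.1
tcp_pos: [0.527, -0.0525, 0.021]
tool_rot: [-0.029, 1.0, 0.001, -0.004]
force: [-8.2, -3.8, 4.7]
finger_gap: 0.002
gripper_force: 4.2
```

Request:
send_rows(commands="0 0.3 0 0 0;0 0.8 0 0 0;0 0.9 0 0 0;0 0 0.8 0 1;0 0 0.8 0 1;0 0 0.8 0 1;0 0 0 0 1;0 0 0 0 1;0 0 0 0 1;0 0 0 0 1;0 0 0 0 1;0 0 0 0 1;0 0 0 0 1;0 0 0 0 1;0 0 0 0 1;0 0 0 0 1;0 0 0 0 1;0 0 0 0 1;0 0 0 0 1;0 0 0 0 1")

```text
t: 29.77
tcp_pos: [0.4927, -0.0073, 0.0214]
tool_rot: [0.537, 0.844, 0.001, 0.001]
force: [-0.1, 0.5, -0.4]
finger_gap: 0.001
gripper_force: 0.0
```

Request:
send_rows(commands="0 0 0 0 1;0 0 0 0 1;0 0 0 0 1;0 0 0 0 1;0 0 0 0 1;0 0 0 0 0.5;0 0 0 0 0;0 0 0 0 0")

```text
t: 30.43
tcp_pos: [0.4922, -0.0072, 0.0214]
tool_rot: [0.686, 0.728, 0.001, 0.001]
force: [-0.4, -0.0, -0.0]
finger_gap: -0.001
gripper_force: 0.0
```

```bash
python3 -c "
from h import *
show();hs();go(-15,-160,21,0,4);go(-15,-58,21,0,6)
"
```

```text
t 30.43 tcp dock [  31.8 -151.5] z 21.4 push dir -0.0 force dock [-0.  -0.4] fz -0.0
c.n -57.4 c.e 79.7 housing [[ 79.6 -57.5]] yaw -0.1 [98.9 98.7]
spin deg -0.0 units -0.0 | shift mm [46.7 -8.3  0.4] share/row n=4 [ 0.584 -0.104  0.005]
spin deg -0.0 units -0.0 | shift mm [46.7 93.7  0.4] share/row n=6 [0.389 0.781 0.003]
```

Request:
send_rows(commands="0 0.58 0 0 0;0 0.58 0 0 0;0 0.58 0 0 0;0 0.58 0 0 0;50 0 0.78 0 0;50 0 0.78 0 0;50 0 0.78 0 0;50 0 0.78 0 0;50 0 0.78 0 0;50 0 0.78 0 0;50 0 0 0 0;50 0 0 0 0;50 -0.3 0 0 0;50 -0.3 0 0 0;50 -0.3 0 0 0;50 -0.3 0 0 0;50 -0.2 0 0 0;50 -0.05 0 0 0;50 -0.05 0 0 0;50 0 0 0 0")

```text
t: 32.15
tcp_pos: [0.5838, 0.0143, 0.0213]
tool_rot: [0.687, 0.727, 0.0, -0.0]
force: [-0.2, 0.0, 0.1]
finger_gap: 0.587
gripper_force: 0.0
```

```bash
python3 -c "
from h import *
show()"
```

```text
t 32.15 tcp dock [ 15.7 -58.7] z 21.3 push dir -0.1 force dock [-0.  -0.2] fz 0.1
```

Request:
send_rows(commands="50 -0.05 0 0 0;50 -0.05 0 0 0;50 -0.05 0 0 0;50 -0.05 0 0 0;50 -0.05 0 0 0;50 -0.05 0 0 0")

```text
t: 32.65
tcp_pos: [0.584, 0.0113, 0.0213]
tool_rot: [0.687, 0.727, 0.001, -0.001]
force: [1.2, 13.7, 1.1]
finger_gap: 0.586
gripper_force: 6.9
```

Request:
send_rows(commands="50 -0.03 0 0 0;50 0 0 0 0")

```text
t: 32.82
tcp_pos: [0.5841, 0.0113, 0.0214]
tool_rot: [0.687, 0.727, 0.001, -0.001]
force: [1.7, 11.3, 0.2]
finger_gap: 0.588
gripper_force: 6.0
```

Request:
send_rows(commands="50 -0.01 0 0 0;50 0 0 0 0;50 0 0 0 0;50 0 0 0 0")

```text
t: 33.15
tcp_pos: [0.584, 0.0113, 0.0213]
tool_rot: [0.686, 0.727, 0.001, -0.001]
force: [1.6, 13.2, 0.9]
finger_gap: 0.584
gripper_force: 6.2
```

Request:
send_rows(commands="50 0 0 0 0;50 0 0 0 0;50 0 0 0 0;50 0 0 0 0;50 0 0 0 0;50 0 0 0 0;50 0 0 0 0")

```text
t: 33.73
tcp_pos: [0.5841, 0.0113, 0.0214]
tool_rot: [0.686, 0.727, 0.001, -0.001]
force: [0.7, 11.7, 1.0]
finger_gap: 0.584
gripper_force: 6.2
```

Request:
send_rows(commands="50 0.05 0 0 0;50 0.05 0 0 0;50 0.1 0 0 0;50 0.3 0 0 0;50 0.6 0 0 0;50 0.8 0 0 0;50 0.8 0 0 0;50 0.5 0 -0.5 0;50 0.3 0 -0.9 0;50 0 0 -0.9 0;50 0 0 -0.9 0;50 0 0 -0.9 0;50 0 0 -0.9 0;50 0 0 -0.5 0;50 0 0 0 0;50 0 0 0 0")

```text
t: 35.07
tcp_pos: [0.5803, 0.0779, 0.1319]
tool_rot: [0.686, 0.727, 0.0, 0.001]
force: [0.5, -0.6, -0.9]
finger_gap: 0.588
gripper_force: 0.0
```

```bash
python3 -c "
from h import *
show()
try: hs()
except Exception as e: print(e)
cv2.imwrite('pics/s6.png',cv2.resize(cams.snapshot('scene')['pixels'][120:360,40:440,::-1],None,fx=2,fy=2))
"
```

```text
t 35.07 tcp dock [-48.  -58.5] z 131.9 push dir -0.0 force dock [0.7 0.5] fz -0.9
c.n -57.4 c.e 107.2 housing [[107.1 -57.5]] yaw -0.0 [98.9 43.8]
```

View pics/s6.png

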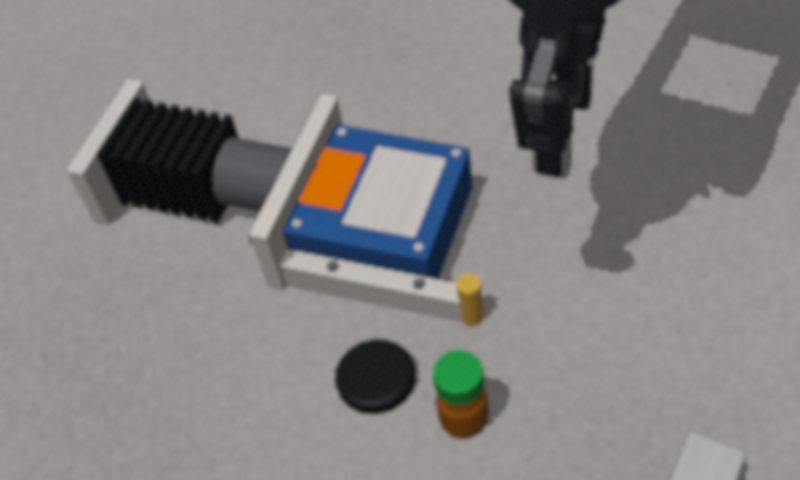

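The housing sits flush against the flange (left) and the fence (below), the gripper is clear, and the bystanders have not moved.

```bash
python3 -c "
from station import sign_off
print(sign_off())"
```

```text
the job is handed in; nothing more can be done
None
```

The job is handed in: the housing was swung a quarter turn round the post, slid along the fence, held against the flange at about 12 N for about a second and released flush in the corner; the highest force I read was 13.7 N, and the bystanders look unmoved.

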